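# Free a stuck die plunger with the ejector pedal and hold it drawn to its red groove

## Task

Free the plunger of the small compaction die on the blue ejector stand: push the pedal down to its stop and let it spring back up, which leaves the plunger's knurled head standing out of the die. Then take the head in the gripper and draw the plunger straight up, without forcing it sideways, until the whole of its red groove has come out above the die's top with no more than about a centimetre of bare shank showing below it, the foot of the plunger still in its bore. Finish while holding it there, still and upright, so that I can wipe and brush the shank; leave everything else on the desk where it is.

Things in the scene. Friction and masses are not known exactly. Their poses are not given: they have to be found in the camera images.
- ejector_stand: blue-painted bench stand, fixed to the desk. Origin on the desk surface below the axis of the die's bore, z up; the pedal points along its -x. Base plate from x = -162 to +52 mm, 100 mm wide, top face 12 mm above the desk. It carries the die and the pedal and may be turned either way.
- die: dark steel round die on the stand, 70 mm diameter, axis vertical, from 56 to 142 mm above the desk; same origin and axes as the stand. From the top: a recess 36 mm wide, 22 mm deep, that hides the plunger's head, then a bore 21 mm wide, 64 mm long, open below. Two spring balls in the bore wall, 114 mm above the desk, press on the shank with about 5 N each
- die_top (a point): centre of the die's top face, on the bore axis, 142 mm above the desk; z up
- pedal_pad (a point): middle of the top of the pedal's black ribbed rubber pad (40 x 42 mm). It lies about 127 mm from the bore axis along the stand's -x, about 63 mm above the desk when up and about 32 mm when fully down
- ejector_pedal (a joint): spring pedal angle (rad): 0 up, 0.40 down at its stop. Pivot 52 mm from the bore axis towards the pad, 39 mm above the desk; pad 78 mm from the pivot. Pushing takes about 5 to 10 N, up to 18 N at the stop. Its inner end lifts the plunger about 19 mm; let go, the pedal springs back and the plunger stays about 17 mm up, its groove caught by the die's spring balls
- plunger: bright plunger, loose in the die, 106 mm long, 0.2 to 0.42 kg. Origin at the centre of its foot, z up to the head. Shank 20 mm diameter, 0 to 84 mm; red groove 52 to 64 mm; knurled head 32 mm diameter, 84 to 106 mm. Home: foot 36 mm above the desk, head flush with the die's top; after the pedal the head stands about 17 mm out. Pulling takes 10 to 20 N at the catch, then 3 to 8 N
- plunger_head (a point): centre of the top of the plunger's head, 106 mm above its foot; z up along the plunger
- groove_edge (a point): the point on the plunger's axis level with the lower edge of the red groove, 52 mm above its foot; the groove is clear when this is above die_top
- sample_cell: turned steel cup, 50 mm diameter, 70 mm high, bystander; origin under its centre
- vial_white: sample vial with a white cap, 25 mm diameter, 62 mm high, bystander; origin under its centre
- vial_black: sample vial with a black cap, 25 mm diameter, 62 mm high, bystander; origin under its centre
- mug: white mug, 78 mm diameter, 97 mm high, bystander; origin under its centre
- oring_tin: round grey tin, 66 mm diameter, 24 mm high, bystander; origin under its centre
- tweezers: steel tweezers lying flat, 124 mm long, bystander; origin under the middle
- brush: small brush with a red handle, 145 mm long, lying flat, bystander; origin under the middle

How it is judged:
On the way, in this order (a step that is already met when the one before it is completed fails the run):
1. the pedal is pushed down to its stop and the plunger comes up (value of joint ejector_pedal above 0.36 rad and z of plunger in the frame of die above 0.05 m), for 0.1 s.
2. the pedal is back up and the plunger's head stands out of the die, not yet drawn further (value of joint ejector_pedal below 0.05 rad and z of plunger in the frame of die between 0.048 and 0.071 m), for 0.1 s.
At the end, for the whole second after the job is handed in: The gripper holds the plunger by its head, at rest and upright (within 0.05 rad of the bore, on its axis within 3 mm), with the lower edge of the red groove -1 to 14 mm above the die's top; the plunger bears on the die with under 10 N, the robot does not lean on the stand and the pedal is back up (z of groove_edge in the frame of die_top between -0.001 and 0.014 m and angle between the z axis of plunger and the z axis of die, either way round below 0.05 rad and horizontal distance between groove_edge and die_top below 0.003 m and contact force between the fingers and plunger above 2 N and contact force between the arm and ejector_stand below 0.5 N and contact force between plunger and die below 10 N and linear speed of plunger below 0.03 m/s and value of joint ejector_pedal below 0.05 rad); the arm keeps its last pose, push and grip.
It fails at once if the plunger is dragged against the die with more than 20 N (jammed) (contact force between plunger and die above 20 N).
It fails at once if the plunger's foot leaves the bore (z of plunger in the frame of die above 0.118 m).
It fails at once if a bystander is pushed away by more than 2 cm (distance of any of sample_cell, vial_white, vial_black, mug, oring_tin, tweezers, brush from where it was at the start of the episode above 0.02 m).
It also fails if it takes over 64 s, if anything falls off the work surface, if the arm or the gripper's body presses on something with over 40 N, if the wrist force passes 120 N, or if a joint passes its speed limit or range.

## Robot

A 7-joint arm with a two-finger parallel gripper is mounted at the origin on a cart in front of the work surface, level with it; the furniture and walls round the work are solid. World frame = base frame: x ahead of the robot, y to its left, z up, the work surface at z = 0. Lengths are in m, angles in rad, forces in N, time in s.
With the tool pointing down it reaches from about 0.4 to 0.875 m from the base axis. Payload 4.4 kg.
Tool frame: the origin (TCP) lies midway between the tips of the shut fingers; the grasp point (between the pads) lies 19 mm behind it (arm.tcp_to_grasp is the distance from the TCP to the grasp point, in m); z points along the fingers, y is the line along which they close (so a half turn about z gives the same grasp; the last joint's range is limited). The gripper opens to 85 mm and grips with 20 to 120 N. Pads are 22 mm wide; open, the fingers measure 114 mm over their backs; the gripper's body (76 mm by 85 mm) begins 54 mm behind the grasp point. The pads swing forward as they close: fully open they stand 13 mm farther back than shut.
Start: joints at [-1.304, 0.628, 0.038, 1.517, -0.027, 0.996, -0.02], TCP at [0.212, 0.614, 0.231] pointing down, gripper open.
Joint ranges: [-3.06, 3.06], [-0.37, 2.12], [-1.25, 1.32], [0.18, 2.47], [-1.1, 4.24], [0.23, 1.98], [-2.94, 2.94]. Speed limits (rad/s): [2.57, 2.57, 3.14, 3.14, 3.14, 3.14, 3.14].

## Interface

Orientations are given as a unit quaternion [w, x, y, z].
In Python, from workcell import arm, viewer gives the robot as it stands.
- The arm moves only by the tool send_rows, never from a script. Its argument "moves" is one flat list of numbers, 6 for each row, row after row: the shift along the tool's x, y, z in mm, then the turn, a rotation vector about the tool's x, y, z in degrees. In form: [dx, dy, dz, wx, wy, wz, dx, dy, dz, wx, wy, wz, ...]. A call has 1 to 12 rows; each row shifts and turns the commanded pose from where the row before left it, along the tool's axes as they then stand; what a row does not reach is not made up. A row lasts 1/10 s, in which the tool goes at most 50 mm and 8.59 degrees, less where a joint would pass 70% of its speed; a pose out of reach is approached as far as the arm can. A call with a gripper value outside its range is refused whole. "hand" is the finger opening in mm, from 0 to 85.4, set as the call begins (left out, the last holds). The fingers move at their own pace and stop on an object; the grip force is fixed at half the most. Time passes only in rows, so rows that do not move let the fingers close. It gives the time, the measured TCP pose, the force, the opening and the grip force at its end, in the units of the state.
- arm.observe(): the state, without advancing time (a new reading comes with each control period).
- viewer.capture(name): name is "scene" or "side" or "wrist"; returns a dict with "image" (480x640x3 uint8, red, green, blue), "intrinsics" (3x3 intrinsics, pixels), "distortion" ([k1, k2, p1, p2, k3] as OpenCV has them; the pictures are not rectified), "extrinsics" (4x4, takes a point from camera to world coordinates); the wrist camera has in their place "T_tool_cam" (4x4, takes a point from camera to tool coordinates, whose origin is the TCP and whose axes are the flange's). Camera axes: x right, y down, z forward; pixel columns grow to the right and rows downward; lengths in m; the calibration is good to about 2 mm. A picture is of the moment at which its call begins: read the wrist's pose just before it. There is no depth.
- arm.sign_off(): hands the job in; it is judged then, once.
The state is a dict: "time": time; "joint_positions": joint angles; "joint_velocities": joint speeds; "joint_efforts": joint torques, N m; "position": TCP position; "tcp_rot": TCP orientation; "ft_force": force on the tool from outside, world axes, zero at the start; "moment": the same for the moment, N m; "opening": opening from 0.0 (shut) to 1.0 (fully open); "grasp_force": force on a finger pad.
Only numpy, scipy, OpenCV 4.12 (cv2) and the standard library are available. Lean on these libraries where they do the work, as an engineer would, in place of code of your own. Each camera call takes 0.05 s, during which the arm holds its last target. There are 200 camera calls.

## Working session

There is one attempt and no reset: what is moved stays moved. The work goes in short steps, Python scripts to look and compute and a tool call to move; the robot and the scene stay as the last step left them, time stands still between calls to the robot, and variables do not carry over. Pictures are saved under pics/ and viewed, at most 10 in all, crops included, and the job is handed in when it is done.

Besides the shell and the picture viewer there is one more tool, called after "Call:" as name(argument=value, ...), one argument or row to a line, values as JSON. send_rows: Moves the arm, as the interface text tells. Its arguments: {"type":"object","properties":{"moves":{"type":"array","items":{"type":"number"}},"hand":{"type":"number"}},"required":["moves"]}

```bash
mkdir -p pics; cat > h.py <<'E'
import numpy as np,cv2,json
from workcell import arm,viewer
from scipy.spatial.transform import Rotation as R
def snap(n,f):
    s=arm.observe();c=viewer.capture(n)
    if n=='wrist':
        q=s['tcp_rot'];T=np.eye(4);T[:3,:3]=R.from_quat([q[1],q[2],q[3],q[0]]).as_matrix();T[:3,3]=s['position'];E=T@np.array(c['T_tool_cam'])
    else:E=np.array(c['extrinsics'])
    cv2.imwrite(f'pics/{f}.png',c['image'][...,::-1])
    np.savez(f'pics/{f}.npz',K=c['intrinsics'],D=c['distortion'],E=E);return c
def ray(f,p):
    d=np.load(f'pics/{f}.npz');u=cv2.undistortPoints(np.array([[p]],float),d['K'],d['D'])[0,0]
    return d['E'][:3,3],d['E'][:3,:3]@np.array([u[0],u[1],1])
def onz(f,p,z):
    o,v=ray(f,p);return o+v*(z-o[2])/v[2]
def tri(*fp):
    A=np.zeros((3,3));b=np.zeros(3)
    for f,p in fp:
        o,v=ray(f,p);v=v/np.linalg.norm(v);P=np.eye(3)-np.outer(v,v);A+=P;b+=P@o
    x=np.linalg.solve(A,b)
    return x,[np.linalg.norm(np.cross(x-ray(f,p)[0],ray(f,p)[1]/np.linalg.norm(ray(f,p)[1]))) for f,p in fp]
def proj(f,X):
    d=np.load(f'pics/{f}.npz');M=np.linalg.inv(d['E']);return cv2.projectPoints(np.array(X,float).reshape(-1,3),cv2.Rodrigues(M[:3,:3])[0],M[:3,3],d['K'],d['D'])[0][:,0]
E
python3 - <<'E'
from h import *
for n in('scene','side','wrist'):
    snap(n,n+'0');d=np.load(f'pics/{n}0.npz');print(n,d['E'].round(3).tolist())
print(arm.observe())
E
```

```text
scene [[0.468, -0.607, 0.642, -0.431], [-0.884, -0.325, 0.337, -0.526], [0.004, -0.726, -0.688, 1.16], [0.0, 0.0, 0.0, 1.0]]
side [[-0.996, -0.057, 0.062, 0.491], [-0.083, 0.531, -0.843, 0.861], [0.015, -0.846, -0.534, 0.638], [0.0, 0.0, 0.0, 1.0]]
wrist [[0.327, 0.909, 0.259, 0.146], [0.945, -0.314, -0.091, 0.636], [-0.002, 0.275, -0.961, 0.373], [0.0, 0.0, 0.0, 1.0]]
{'time': 0.15, 'joint_positions': array([-1.30380121,  0.62913111,  0.03845898,  1.51814443, -0.02700853,
        0.99630336, -0.02003368]), 'joint_velocities': array([ 0.00042932, -0.00147391,  0.00034819, -0.00383907, -0.00095342,
        0.00049908,  0.0006042 ]), 'joint_efforts': array([ 2.10801678e-03, -5.63803196e+01,  1.22818127e+00, -1.93650413e+01,
        1.12187347e-02,  7.37600669e-03, -8.15361176e-06]), 'position': array([0.21216199, 0.61389249, 0.23060023]), 'tcp_rot': array([-1.18524231e-04,  1.65653887e-01,  9.86183680e-01, -7.24478587e-04]), 'ft_force': array([-0.1067856 , -0.21392461,  0.42229902]), 'moment': array([-0.00792128,  0.04266892,  0.03677985]), 'grasp_force': 0.0, 'opening': 0.9977432184727125}
```

View pics/scene0.png

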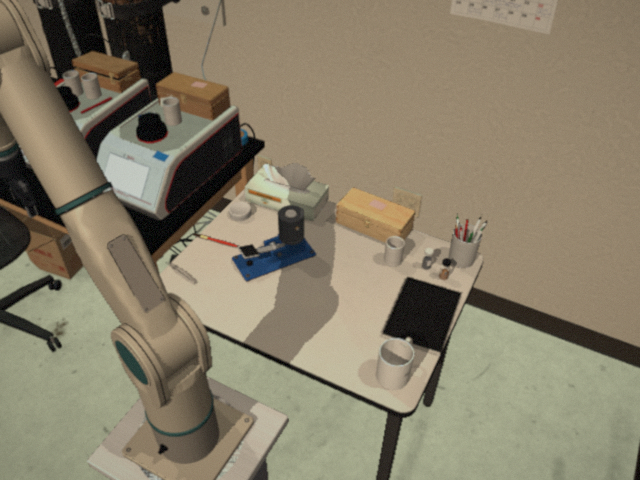

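View pics/side0.png

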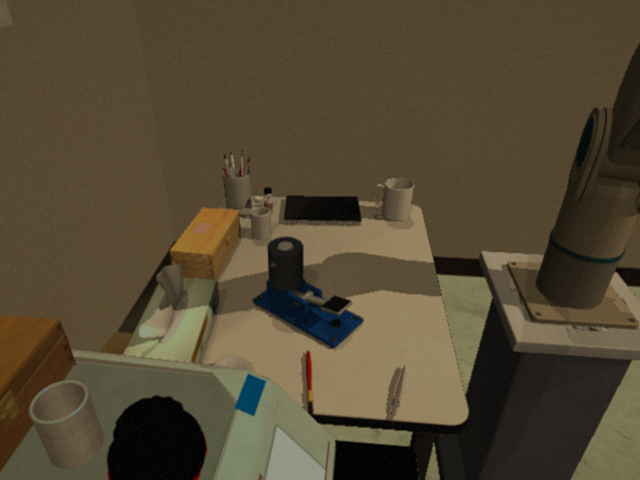

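The scene view shows the die top at about (291,211) and the pad at (249,250). The side view shows the die top at (286,244) and the pad at (337,304). The base plate is clear of bystanders.

```bash
python3 - <<'E'
from h import *
print('die',tri(('scene0',(291,211)),('side0',(286,244))))
print('pad',tri(('scene0',(249,250)),('side0',(337,304))))
for n,p in(('scene0',(291,211)),('side0',(286,244))):print(onz(n,p,.142))
for n,p in(('scene0',(249,250)),('side0',(337,304))):print(onz(n,p,.063))
a=cv2.imread('pics/scene0.png')[190:290,220:330];b=cv2.imread('pics/side0.png')[230:350,245:370]
cv2.imwrite('pics/c.png',np.hstack([cv2.resize(a,(400,400),interpolation=2),cv2.resize(b,(400,400),interpolation=2)]))
E
```

```text
die (array([0.60300303, 0.08928724, 0.14569312]), [np.float64(0.0026225082599282473), np.float64(0.00262250825992816)])
pad (array([0.49703079, 0.15981069, 0.06174826]), [np.float64(0.0021217732757393745), np.float64(0.0021217732757393267)])
[0.61035835 0.09175416 0.142     ]
[0.60150835 0.08670577 0.142     ]
[0.49850695 0.1588474  0.063     ]
[0.4952946  0.16328554 0.063     ]
```

View pics/c.png

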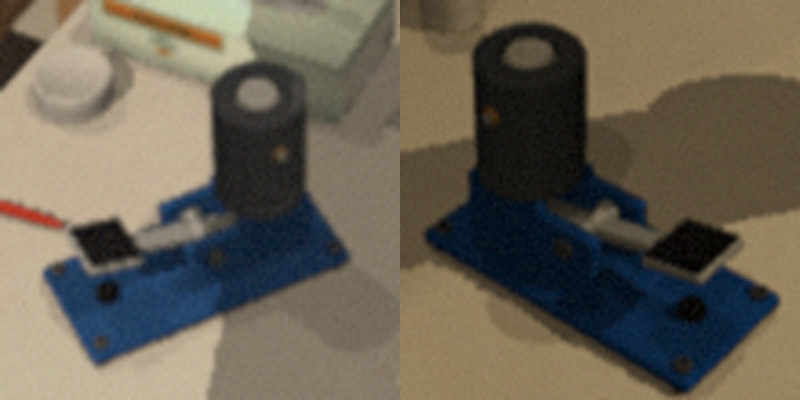

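The pad-to-die distance comes out at 127.3 mm, which matches the text. I'm moving above the pad with the fingers shut.

Call:
send_rows(
  moves=[-35,-28,0,0,0,0,-35,-28,0,0,0,0,-35,-28,0,0,0,0,-35,-28,0,0,0,0,-35,-28,0,0,0,0,-35,-28,0,0,0,0,-35,-28,0,0,0,0,-35,-28,0,0,0,0,-35,-28,0,0,0,0,-35,-28,0,0,0,0,-35,-28,0,0,0,0,-33,-28,0,0,0,0],
  hand=0,
)

```text
time: 1.35
position: [0.4984, 0.1584, 0.2312]
tcp_rot: [0.0, 0.166, 0.986, -0.0]
ft_force: [0.5, 1.1, 0.2]
opening: -0.005
grasp_force: 0.0
```

Call:
send_rows(
  moves=[0,0,0,0,0,0,0,0,0,0,0,0,0,0,0,0,0,0],
)

```text
time: 1.65
position: [0.4969, 0.1614, 0.2311]
tcp_rot: [-0.001, 0.165, 0.986, 0.0]
ft_force: [-0.4, 0.8, -0.1]
opening: -0.005
grasp_force: 0.0
```

```bash
python3 - <<'E'
from h import *
snap('wrist','w1');s=arm.observe();print(s['position'],s['tcp_rot'],s['joint_positions'],s['ft_force'])
print(proj('w1',[[.603,.089,.142],[.497,.16,.063]]), np.load('pics/w1.npz')['K'])
E
```

```text
[0.49677128 0.1617853  0.23114522] [-4.58838621e-04  1.64404525e-01  9.86392859e-01  2.62271125e-04] [-0.41339021  0.4471919   0.06504275  1.87214362 -0.03955072  0.82400803
  0.91264879] [ 0.40078736  0.02224774 -0.03052844]
[[272.69775141 419.6187901 ]
 [320.40332101 217.83713296]] [[410.88212285   0.         321.04724312]
 [  0.         410.88212285 240.93733376]
 [  0.           0.           1.        ]]
```

View pics/w1.png

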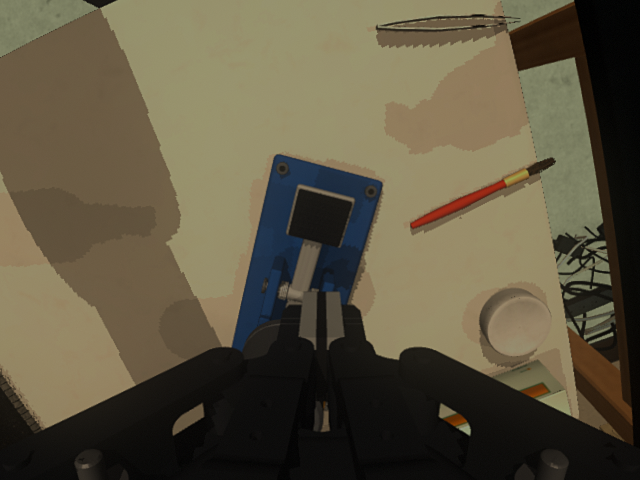

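The pad is at (320,217), exactly where it was predicted. Next I'll lower to just above it, then press in steps.

Call:
send_rows(
  moves=[0,0,30,0,0,0,0,0,30,0,0,0,0,0,30,0,0,0,0,0,30,0,0,0,0,0,25,0,0,0,0,0,15,0,0,0,0,0,5,0,0,0,0,0,5,0,0,0,0,0,0,0,0,0],
)

```text
time: 2.6
position: [0.4967, 0.1616, 0.0616]
tcp_rot: [-0.001, 0.165, 0.986, 0.0]
ft_force: [-2.4, 0.4, 4.5]
opening: 0.002
grasp_force: 1.7
```

Call:
send_rows(
  moves=[0,0,5,0,0,0,0,0,5,0,0,0,0,0,5,0,0,0,0,0,5,0,0,0,0,0,3,0,0,0,0,0,0,0,0,0],
)

```text
time: 3.2
position: [0.4956, 0.1628, 0.0395]
tcp_rot: [-0.001, 0.164, 0.986, 0.001]
ft_force: [-6.0, 3.9, 6.4]
opening: -0.002
grasp_force: 3.9
```

Call:
send_rows(
  moves=[0,0,3,0,0,0,0,0,3,0,0,0,0,0,1,0,0,0,0,0,0,0,0,0],
)

```text
time: 3.6
position: [0.4959, 0.1627, 0.0334]
tcp_rot: [-0.001, 0.164, 0.986, 0.001]
ft_force: [-6.5, 2.8, 17.0]
opening: -0.002
grasp_force: 9.1
```

Call:
send_rows(
  moves=[0,0,1,0,0,0,0,0,1,0,0,0,0,0,0,0,0,0,0,0,0,0,0,0],
)

```text
time: 4.0
position: [0.496, 0.1627, 0.0328]
tcp_rot: [-0.001, 0.164, 0.986, 0.001]
ft_force: [-11.4, 2.5, 32.0]
opening: -0.001
grasp_force: 16.4
```

It is on the stop: 15 N more moved it only 0.6 mm. Releasing and lifting now.

Call:
send_rows(
  moves=[0,0,-3,0,0,0,0,0,-5,0,0,0,0,0,-8,0,0,0,0,0,-12,0,0,0,0,0,-20,0,0,0,0,0,-40,0,0,0,0,0,-45,0,0,0,0,0,-45,0,0,0,0,0,-45,0,0,0,0,0,-30,0,0,0,-20,0,-15,0,0,0,0,0,0,0,0,0],
)

```text
time: 5.2
position: [0.5203, 0.1528, 0.3009]
tcp_rot: [0.004, 0.167, 0.986, 0.002]
ft_force: [0.1, -0.4, -1.1]
opening: -0.001
grasp_force: 0.0
```

Call:
send_rows(
  moves=[-25,-10,0,0,0,0,-30,-10,0,0,0,0,-25,-10,0,0,0,0,-10,-5,0,0,0,0,0,0,0,0,0,0,0,0,0,0,0,0,0,0,0,0,0,0],
)

```text
time: 5.9
position: [0.5889, 0.0929, 0.2972]
tcp_rot: [-0.001, 0.165, 0.986, 0.0]
ft_force: [-1.0, -0.4, 0.5]
opening: -0.002
grasp_force: 0.0
```

```bash
python3 - <<'E'
from h import *
snap('wrist','w2');s=arm.observe();print(s['position'],s['tcp_rot'],s['ft_force'])
print(proj('w2',[[.603,.089,.142],[.603,.089,.159],[.497,.16,.063]]))
E
```

```text
[0.58911461 0.09277599 0.29731931] [-4.20971686e-04  1.64599673e-01  9.86360300e-01  3.59263942e-04] [-0.62108018 -0.20292281  0.62484266]
[[323.27488264 239.78205632]
 [323.41403971 246.22816237]
 [360.51288072  78.74141363]]
```

View pics/w2.png

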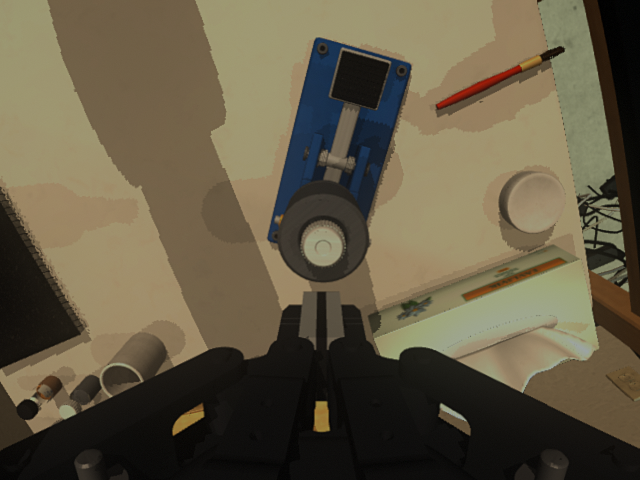

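The head is standing out at about (323,245) with the pedal up and the pad at (361,79). I'll take two more views to triangulate it.

Call:
send_rows(
  moves=[0,30,0,0,0,0,0,30,0,0,0,0,0,0,0,0,0,0,0,0,0,0,0,0,0,0,0,0,0,0],
)

```text
time: 6.45
position: [0.6093, 0.1471, 0.2974]
tcp_rot: [-0.0, 0.166, 0.986, -0.0]
ft_force: [-0.1, -0.7, -0.5]
opening: -0.0
grasp_force: 0.0
```

```bash
python3 -c "
from h import *
snap('wrist','w3')"
```

Call:
send_rows(
  moves=[0,-40,0,0,0,0,0,-40,0,0,0,0,0,-40,0,0,0,0,0,0,0,0,0,0,0,0,0,0,0,0,0,0,0,0,0,0],
)

```text
time: 7.1
position: [0.5707, 0.0352, 0.2975]
tcp_rot: [0.0, 0.165, 0.986, 0.0]
ft_force: [-0.3, 1.3, 0.1]
opening: -0.004
grasp_force: 0.0
```

```bash
cat >> h.py <<'E'
def head(f,X):
    g=cv2.imread(f'pics/{f}.png',0);p=proj(f,X)[0];m=((g>105)*255).astype(np.uint8)
    w=np.zeros_like(m);cv2.circle(w,(int(p[0]),int(p[1])),36,255,-1);m&=w
    n,l,st,c=cv2.connectedComponentsWithStats(m);k=1+np.argmax(st[1:,4]);cs,_=cv2.findContours((l==k).astype(np.uint8),0,1)
    h=cv2.convexHull(max(cs,key=len));return cv2.fitEllipse(h)
E
python3 - <<'E'
from h import *
snap('wrist','w4')
t=[]
for f in('w2','w3','w4'):
    e=head(f,[.603,.089,.159]);t.append((f,e[0]));print(f,e,onz(f,e[0],.159))
print(tri(*t))
v=[]
for f,e in t:
    im=cv2.imread(f'pics/{f}.png');x,y=map(int,e);v.append(cv2.resize(im[y-55:y+55,x-55:x+55],(260,260)))
cv2.imwrite('pics/h.png',np.hstack(v));print(arm.observe()['position'])
E
```

```text
w2 ((322.0225524902344, 244.47433471679688), (40.07227325439453, 42.21459197998047), 159.73712158203125) [0.60144273 0.08848381 0.159     ]
w3 ((242.070068359375, 242.3852081298828), (38.38584899902344, 41.96437072753906), 161.18206787109375) [0.60179292 0.08888342 0.159     ]
w4 ((406.1148681640625, 241.7985382080078), (40.22261428833008, 41.783172607421875), 177.57659912109375) [0.60135783 0.0882765  0.159     ]
(array([0.60200521, 0.08839853, 0.15728938]), [np.float64(0.00011139242468402348), np.float64(0.00013996825394648488), np.float64(9.009827746309736e-05)])
[0.57072518 0.03565683 0.2973741 ]
```

View pics/h.png

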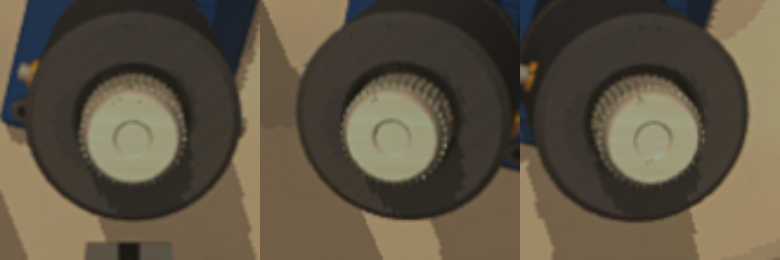

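All three crops show the head's top-face ring. Its centre sits slightly below the fitted ellipse, because the fit took in some of the knurl. I'll refine the position with the ring centres.

```bash
python3 - <<'E'
from h import *
q={'w2':(323.1,246.8),'w3':(242.6,244.8),'w4':(407.0,244.2)}
print('hand',tri(*q.items()))
# auto: Hough on upscaled crop for top-face circle
t={}
for f,(x,y) in q.items():
    g=cv2.imread(f'pics/{f}.png',0);x0,y0=int(x)-40,int(y)-40
    c=cv2.resize(g[y0:y0+80,x0:x0+80],None,fx=8,fy=8,interpolation=cv2.INTER_CUBIC);c=cv2.GaussianBlur(c,(0,0),4)
    m=(c>np.median(c[300:340,260:380])-22).astype(np.uint8);n,l,st,ce=cv2.connectedComponentsWithStats(m);k=l[345,320] or 1+np.argmax(st[1:,4])
    cs,_=cv2.findContours((l==k).astype(np.uint8),0,1);e=cv2.fitEllipse(cv2.convexHull(max(cs,key=len)))
    p=(x0+(e[0][0]+.5)/8-.5,y0+(e[0][1]+.5)/8-.5);t[f]=p;print(f,p,np.array(e[1])/8)
print('auto',tri(*t.items()))
E
```

```text
hand (array([0.60358464, 0.0884848 , 0.15836862]), [np.float64(0.00012698554351538296), np.float64(0.00016224691193150463), np.float64(6.802901266303674e-05)])
w2 (322.3998107910156, 246.1659393310547) [37.47687531 38.29085922]
w3 (241.97247314453125, 243.86228561401367) [36.24254608 38.95038223]
w4 (406.6291313171387, 243.55963134765625) [37.1845665  38.29345322]
auto (array([0.60284614, 0.0883037 , 0.15866553]), [np.float64(2.9982769560065353e-05), np.float64(1.5117860508632609e-05), np.float64(1.5005813247113663e-05)])
```

Call:
send_rows(
  moves=[-4,20,10,0,0,0,-5,20,20,0,0,0,-5,20,20,0,0,0,0,0,20,0,0,0,0,0,15,0,0,0,0,0,0,0,0,0,0,0,0,0,0,0,0,0,0,0,0,0],
  hand=55,
)

```text
time: 7.95
position: [0.6042, 0.0876, 0.213]
tcp_rot: [0.001, 0.165, 0.986, 0.0]
ft_force: [0.8, 0.2, 0.5]
opening: 0.644
grasp_force: 0.0
```

```bash
python3 - <<'E'
from h import *
snap('wrist','w5');s=arm.observe();P=s['position'];print(P,s['tcp_rot'],s['ft_force'],s['opening']*85.4)
print('tcp in w2',proj('w2',[.58911461,.09277599,.29731931]))
print('head pred w5',proj('w5',[.6032,.0884,.1585]))
q=s['tcp_rot'];M=R.from_quat([q[1],q[2],q[3],q[0]]).as_matrix();print(M.T@(np.array([.6032,.0884,.1415])-P)*1000)
im=cv2.imread('pics/w5.png')[180:400,170:470];a=cv2.imread('pics/w2.png')[260:360,270:370]
cv2.imwrite('pics/v5.png',np.hstack([cv2.resize(im,(540,396)),cv2.copyMakeBorder(cv2.resize(a,(250,250)),0,146,0,0,0)]))
E
```

```text
[0.60416946 0.08727001 0.21319169] [8.80311822e-04 1.65407528e-01 9.86224820e-01 4.22900074e-04] [ 0.27858414 -0.24146063 -0.00883183] 54.787895908221564
tcp in w2 [[323.23750605 313.74272509]]
head pred w5 [[323.5619471  263.27195699]]
[ 1.39952969  0.67118626 71.69034283]
```

View pics/v5.png

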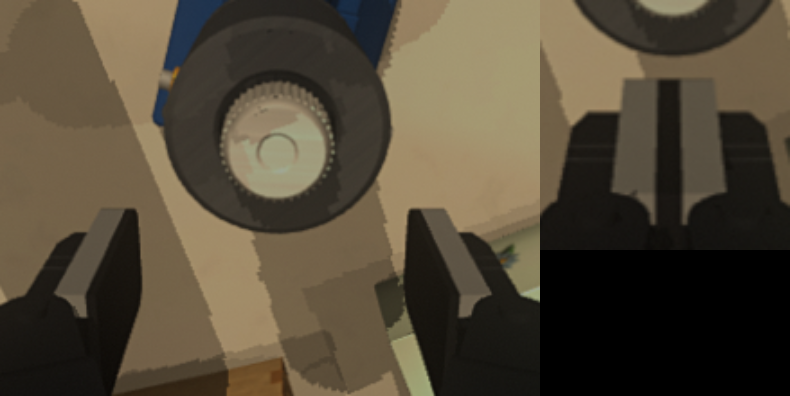

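The predicted head position agrees with the image, (323.6,263) against (323.9,264). The finger midline shows a y bias of about 0.7 mm, which I'm correcting on the way down.

Call:
send_rows(
  moves=[1,1.4,15,0,0,0,0,0,20,0,0,0,0,0,15,0,0,0,0,0,8,0,0,0,0,0,4,0,0,0,0,0,3,0,0,0,0,0,2,0,0,0,0,0,0,0,0,0,0,0,0,0,0,0],
)

```text
time: 8.9
position: [0.6032, 0.0883, 0.1457]
tcp_rot: [0.0, 0.166, 0.986, 0.0]
ft_force: [0.2, 0.3, -0.3]
opening: 0.646
grasp_force: 0.0
```

Call:
send_rows(
  moves=[0,0,0,0,0,0,0,0,0,0,0,0,0,0,0,0,0,0],
  hand=40,
)

```text
time: 9.2
position: [0.603, 0.0883, 0.1454]
tcp_rot: [0.0, 0.166, 0.986, 0.0]
ft_force: [1.1, 0.1, 0.4]
opening: 0.465
grasp_force: 0.0
```

```bash
python3 - <<'E'
from h import *
snap('wrist','w6');snap('side','s6');s=arm.observe();print(s['position'],s['tcp_rot'],s['ft_force'],s['opening']*85.4)
im=cv2.imread('pics/w6.png')[180:400,170:470];a=cv2.imread('pics/s6.png')[200:300,240:340]
cv2.imwrite('pics/v6.png',np.hstack([cv2.resize(im,(540,396)),cv2.copyMakeBorder(cv2.resize(a,(250,250)),0,146,0,0,0)]))
E
```

```text
[0.60291528 0.08827341 0.14534425] [2.42151271e-05 1.65637836e-01 9.86186649e-01 7.39880908e-06] [-0.8736393   0.10416402 -0.0893158 ] 39.93891382957386
```

View pics/v6.png

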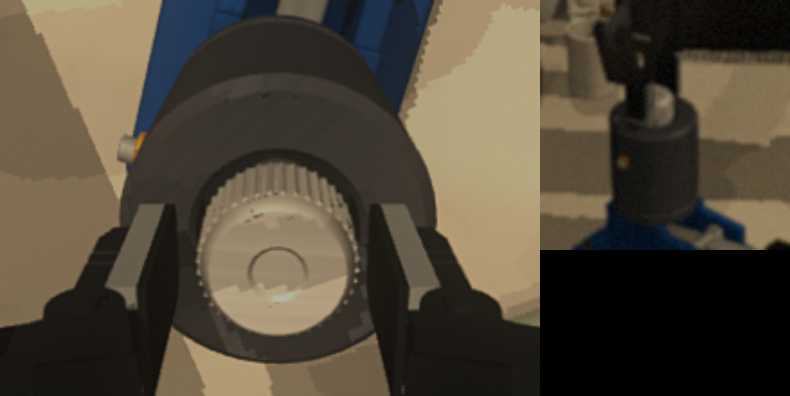

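The head (mid-column 277.5 in the crop) sits about 0.7 mm towards +y of the finger midline (274). I'll shift by that and close in steps.

Call:
send_rows(
  moves=[0,0.7,0,0,0,0,0,0,0,0,0,0,0,0,0,0,0,0],
  hand=34,
)

```text
time: 9.6
position: [0.6031, 0.089, 0.1453]
tcp_rot: [-0.0, 0.166, 0.986, -0.0]
ft_force: [-0.3, -1.2, -0.4]
opening: 0.398
grasp_force: 0.0
```

Call:
send_rows(
  moves=[0,0,0,0,0,0,0,0,0,0,0,0,0,0,0,0,0,0],
  hand=32.8,
)

```text
time: 9.9
position: [0.6031, 0.0889, 0.1453]
tcp_rot: [-0.0, 0.166, 0.986, -0.0]
ft_force: [-0.1, -0.7, -1.1]
opening: 0.385
grasp_force: 0.0
```

Call:
send_rows(
  moves=[0,0,0,0,0,0,0,0,0,0,0,0,0,0,0,0,0,0],
  hand=32,
)

```text
time: 10.2
position: [0.6032, 0.089, 0.1453]
tcp_rot: [0.0, 0.166, 0.986, 0.0]
ft_force: [0.6, 0.8, -0.9]
opening: 0.375
grasp_force: 0.3
```

Call:
send_rows(
  moves=[0,0,0,0,0,0,0,0,0,0,0,0,0,0,0,0,0,0],
  hand=31.6,
)

```text
time: 10.5
position: [0.6032, 0.0891, 0.1454]
tcp_rot: [0.0, 0.166, 0.986, 0.0]
ft_force: [0.1, 0.5, 0.4]
opening: 0.37
grasp_force: 4.4
```

Call:
send_rows(
  moves=[0,0,0,0,0,0,0,0,0,0,0,0,0,0,0,0,0,0],
  hand=31,
)

```text
time: 10.8
position: [0.6032, 0.0891, 0.1454]
tcp_rot: [0.0, 0.166, 0.986, 0.0]
ft_force: [0.8, 0.8, 0.9]
opening: 0.363
grasp_force: 13.0
```

The grip is centred with no side force, so I'm tightening fully.

Call:
send_rows(
  moves=[0,0,0,0,0,0,0,0,0,0,0,0,0,0,0,0,0,0],
  hand=28,
)

```text
time: 11.1
position: [0.6032, 0.089, 0.1455]
tcp_rot: [0.0, 0.166, 0.986, 0.0]
ft_force: [0.5, 0.3, 3.2]
opening: 0.346
grasp_force: 59.0
```

Call:
send_rows(
  moves=[0,0,0,0,0,0,0,0,0,0,0,0,0,0,0,0,0,0],
  hand=20,
)

```text
time: 11.4
position: [0.6033, 0.089, 0.1455]
tcp_rot: [0.0, 0.166, 0.986, 0.0]
ft_force: [0.4, 1.1, 3.6]
opening: 0.345
grasp_force: 59.1
```

Call:
send_rows(
  moves=[0,0,-1,0,0,0,0,0,-1,0,0,0,0,0,-1,0,0,0,0,0,0,0,0,0],
)

```text
time: 11.8
position: [0.6027, 0.0891, 0.1479]
tcp_rot: [-0.001, 0.166, 0.986, -0.0]
ft_force: [0.1, 1.1, -3.6]
opening: 0.346
grasp_force: 59.6
```

Call:
send_rows(
  moves=[0,0,-1,0,0,0,0,0,-1,0,0,0,0,0,-1,0,0,0,0,0,-1,0,0,0,0,0,0,0,0,0],
)

```text
time: 12.3
position: [0.6026, 0.0889, 0.1517]
tcp_rot: [-0.001, 0.166, 0.986, -0.0]
ft_force: [0.9, 1.3, -10.2]
opening: 0.345
grasp_force: 60.3
```

Call:
send_rows(
  moves=[0,0,-1,0,0,0,0,0,-1,0,0,0,0,0,-1,0,0,0,0,0,-1,0,0,0,0,0,0,0,0,0],
)

```text
time: 12.8
position: [0.6036, 0.0888, 0.1574]
tcp_rot: [0.001, 0.166, 0.986, 0.0]
ft_force: [-0.8, 1.5, -2.1]
opening: 0.345
grasp_force: 61.7
```

The catch has released and side forces are around 1 N, so I'm continuing up.

Call:
send_rows(
  moves=[0,0,-2,0,0,0,0,0,-2,0,0,0,0,0,-2,0,0,0,0,0,-2,0,0,0,0,0,-2,0,0,0,0,0,0,0,0,0],
)

```text
time: 13.4
position: [0.6036, 0.0889, 0.1671]
tcp_rot: [0.001, 0.166, 0.986, 0.0]
ft_force: [-1.3, 0.4, -1.1]
opening: 0.344
grasp_force: 61.8
```

Call:
send_rows(
  moves=[0,0,-2,0,0,0,0,0,-2,0,0,0,0,0,-2,0,0,0,0,0,-2,0,0,0,0,0,-2,0,0,0,0,0,0,0,0,0],
)

```text
time: 14.0
position: [0.6035, 0.0889, 0.177]
tcp_rot: [0.001, 0.166, 0.986, 0.0]
ft_force: [0.1, -0.4, -1.3]
opening: 0.342
grasp_force: 61.8
```

Call:
send_rows(
  moves=[0,0,-2,0,0,0,0,0,-2,0,0,0,0,0,-2,0,0,0,0,0,-2,0,0,0,0,0,-1,0,0,0,0,0,0,0,0,0,0,0,0,0,0,0,0,0,0,0,0,0],
)

```text
time: 14.8
position: [0.6035, 0.0889, 0.1857]
tcp_rot: [0.0, 0.166, 0.986, 0.0]
ft_force: [-0.3, -0.2, -2.2]
opening: 0.344
grasp_force: 61.8
```

```bash
python3 - <<'E'
from h import *
snap('side','s7');snap('scene','c7');s=arm.observe();print(s['position'],s['ft_force'],s['moment'])
for f in('s7','c7'):print(f,proj(f,[[.6032,.0884,z] for z in(.142,.148,.160,.180)]).round(1).tolist())
a=cv2.imread('pics/s7.png')[195:295,240:340];b=cv2.imread('pics/c7.png')[160:260,240:340]
cv2.imwrite('pics/v7.png',np.hstack([cv2.resize(a,(400,400)),cv2.resize(b,(400,400))]))
E
```

```text
[0.6034246  0.08888414 0.18568625] [ 0.08672162 -0.43182883 -0.55868422] [-0.14805108  0.13512134  0.00203164]
s7 [[285.0, 244.4], [285.0, 241.8], [284.9, 236.6], [284.7, 227.6]]
c7 [[290.8, 212.9], [290.7, 211.2], [290.6, 207.7], [290.4, 201.8]]
```

View pics/v7.png

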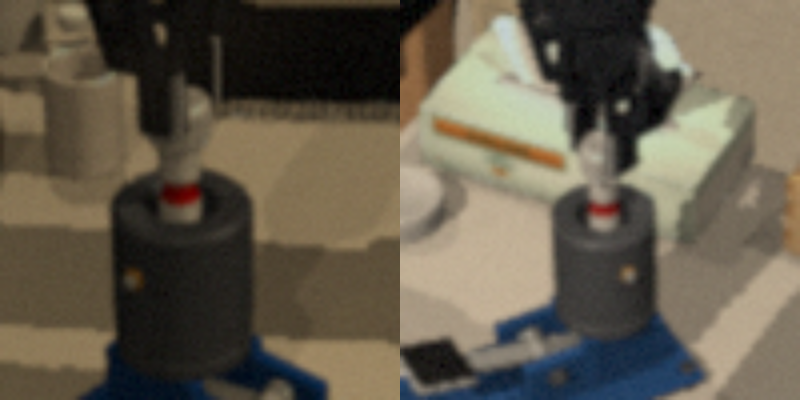

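Both views show the red groove above the die rim with some bare shank below it, and the pedal up. I'll work out the height of its lower edge, which is at about row 245.8 in the side view and 214 in the scene view.

```bash
python3 - <<'E'
from h import *
import numpy as np
for f,(x0,y0) in(('s7',(240,195)),('c7',(240,160))):
    im=cv2.imread(f'pics/{f}.png').astype(int);red=(im[...,2]-im[...,1]>50);ys,xs=np.nonzero(red[y0:y0+100,x0:x0+100]);xm=int(np.median(xs))+x0
    print(f,xm,[(r,(im[r,xm,2]-im[r,xm,1])) for r in range(ys.min()+y0-3,ys.max()+y0+4)])
    o=np.load(f'pics/{f}.npz')['E'][:3,3];c=np.array([.6032,.0888,0]);d=(o-c)[:2];d/=np.linalg.norm(d)
    for z in np.arange(.138,.166,.003):print(round(z,3),proj(f,[*(c[:2]+d*.0095),z])[0].round(1),end=' ')
    print('\ndie rim front/back',proj(f,[[*(c[:2]+d*.035),.142],[*(c[:2]-d*.035),.142]]).round(1).tolist())
E
```

```text
s7 286 [(238, np.int64(15)), (239, np.int64(15)), (240, np.int64(19)), (241, np.int64(45)), (242, np.int64(79)), (243, np.int64(95)), (244, np.int64(101)), (245, np.int64(81)), (246, np.int64(35)), (247, np.int64(13)), (248, np.int64(9))]
0.138 [285.1 248.9] 0.141 [285.1 247.6] 0.144 [285.  246.3] 0.147 [285. 245.] 0.15 [285.  243.7] 0.153 [285.  242.3] 0.156 [284.9 241. ] 0.159 [284.9 239.7] 0.162 [284.9 238.4] 0.165 [284.8 237. ] 
die rim front/back [[285.2, 254.5], [284.8, 235.2]]
c7 276 [(187, np.int64(-12)), (188, np.int64(-13)), (189, np.int64(-13)), (190, np.int64(-14)), (191, np.int64(-13)), (192, np.int64(-10)), (193, np.int64(-10)), (194, np.int64(-11)), (195, np.int64(-7)), (196, np.int64(-1)), (197, np.int64(21)), (198, np.int64(61)), (199, np.int64(70)), (200, np.int64(53)), (201, np.int64(21)), (202, np.int64(7)), (203, np.int64(8)), (204, np.int64(6)), (205, np.int64(5)), (206, np.int64(4)), (207, np.int64(5)), (208, np.int64(6)), (209, np.int64(2)), (210, np.int64(10)), (211, np.int64(15)), (212, np.int64(17)), (213, np.int64(15)), (214, np.int64(18)), (215, np.int64(16)), (216, np.int64(17))]
0.138 [290.7 216.4] 0.141 [290.7 215.5] 0.144 [290.7 214.6] 0.147 [290.7 213.8] 0.15 [290.6 212.9] 0.153 [290.6 212. ] 0.156 [290.6 211.1] 0.159 [290.6 210.3] 0.162 [290.5 209.4] 0.165 [290.5 208.5] 
die rim front/back [[290.9, 221.6], [290.4, 204.5]]
```

The side view puts the groove's lower edge at about z = 0.145, and the lift so far (0.105 + 0.040) agrees, so it is about 3 mm clear. I'll lift 3 mm more, to the middle of the range.

Call:
send_rows(
  moves=[0,0,-1,0,0,0,0,0,-1,0,0,0,0,0,-1,0,0,0,0,0,0,0,0,0,0,0,0,0,0,0,0,0,0,0,0,0,0,0,0,0,0,0,0,0,0,0,0,0,0,0,0,0,0,0],
)

```text
time: 15.8
position: [0.6033, 0.089, 0.1885]
tcp_rot: [0.0, 0.166, 0.986, 0.0]
ft_force: [0.1, 0.2, -2.1]
opening: 0.343
grasp_force: 61.7
```

```bash
python3 - <<'E'
from h import *
s=arm.observe();print(s['position'],s['tcp_rot'],s['ft_force'],s['joint_velocities'].round(3),s['grasp_force'])
if s['position'][2]>.186 and np.linalg.norm(s['ft_force'])<6 and s['grasp_force']>30:print(arm.sign_off())
E
```

```text
[0.60325357 0.08898068 0.18845117] [1.46613040e-04 1.65629050e-01 9.86188112e-01 6.36773865e-05] [ 0.1204374   0.17059434 -2.08014558] [-0.001  0.001 -0.002  0.    -0.    -0.001  0.   ] 61.67507886886597
the job is handed in; nothing more can be done
None
```

The job is handed in at about 16 s with no verdict returned: the pedal was pushed to its stop and sprang back, and the gripper holds the plunger still and upright by its head, with the groove's lower edge an estimated 6 mm above the die top and side force under 1 N.

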